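# Change the air-drying stand over from the pot to the vials and bar the pump over

### The job

Change the air-drying stand over from the pot to the vials: lift the pot off the perforated stand by its handle and set it upright on the rubber mat, then stand every sample vial from the bench upright on the stand. Then oil the pump with two full presses of the oiler plunger down to its stop, letting it come right up after each, and last turn the flywheel clockwise (seen from above) by its knob through the hard compression spot, feeling the resistance peak, and stop just past it, where it has gone easy, without running on. Leave the other things on the bench alone.

Things in the scene. Friction and masses are not known exactly. Their poses are not given: they have to be found in the camera images.
- stand: low drying stand, a perforated aluminium plate 180 x 180 mm on a grey plinth, fixed; its flat top, without a rim, is 30 mm above the bench; origin at the centre of its underside (bench level), x and y along its sides, z up
- mat: black rubber mat 130 x 130 mm, 3 mm thick, fixed on the bench; origin at the centre of its underside, z up
- pot: open steel pot, 74 mm across the rim, 70 mm deep, with a fixed arched handle over it, 0.35 kg, empty; starts on the stand. Origin at the centre of its underside, z up; the handle's bar runs along the pot's y over the centre
- pot_handle (a point): middle of the pot handle's bar, 114 mm above the pot's underside; the bar is 14 mm wide (pot x), 12 mm high, 73 mm long between its uprights (pot y), with 38 mm free height between it and the rim
- vial_1: capped grey-white sample vial, 25 mm in diameter, 56 mm tall, standing upright at the start; origin at the centre of its underside, z along it. Two to four of the four vials are present (the others are absent: None)
- vial_2: capped grey-white sample vial, 25 mm in diameter, 56 mm tall, standing upright at the start; origin at the centre of its underside, z along it. Two to four of the four vials are present (the others are absent: None)
- vial_3: capped grey-white sample vial, 25 mm in diameter, 56 mm tall, standing upright at the start; origin at the centre of its underside, z along it. Two to four of the four vials are present (the others are absent: None)
- vial_4: capped grey-white sample vial, 25 mm in diameter, 56 mm tall, standing upright at the start; origin at the centre of its underside, z along it. Two to four of the four vials are present (the others are absent: None)
- oiler_top (a point): middle of the top of the oiler plunger, a black round button 30 mm in diameter on an upright aluminium cylinder at the narrow front of the pump; 124 mm above the bench when up; it moves straight down with the plunger
- oiler (a joint): travel of the oiler plunger in m: 0 up, 0.012 on its stop; a spring pushes it up with 2.5 N at the top and 7.6 N at the stop
- pump: bench air pump, fixed, base 190 mm (its x) x 150 mm (its y), grey casing; origin at the centre of its underside; the oiler stands at x = -72 mm, the flywheel's shaft at x = +20 mm, both at y = 0. Nothing of it but the knob is higher than 126 mm
- wheel_axis (a point): point on the flywheel's upright shaft axis, 131 mm above the bench (the height of knob_grip). The flywheel is a level steel disc, 136 mm in diameter, its upper face 107 mm above the bench
- knob_grip (a point): grip point of the flywheel's barring knob, 131 mm above the bench: a black upright cylinder, 19 mm in diameter, from 107 to 147 mm above the bench, 55 mm from the shaft axis; it spins freely on its own pin, so the fingers need not turn with the wheel
- flywheel (a joint): flywheel angle in rad, growing clockwise from above; 0 = dead centre of the compression; starts at -2.1 to -1.3. Stays where left (friction 0.3 N m, 5.5 N at the knob). From -1 the resistance climbs to its peak (9 N at -0.47), is 5.5 N at 0, eases to 2 N at +0.47, 5.5 N again at 1.05. Just past = 0.03 to 0.8. Knob at the start 0.6 to 2.1 rad anticlockwise, at the end 0 to 1.5 rad clockwise of the pump's x axis
- timer: small white bench timer 72 x 66 x 21 mm, a bystander at the front right: leave alone; origin at the centre of its underside
- marker: marker pen 135 mm long, 17 mm thick, lying at the front left, a bystander: leave alone; origin at the middle of its underside, y along it
Mind the look-alikes: they are no part of the job. Leave any pink look-alike of the vial_4 alone.

How it is judged:
On the way, in this order (a step that is already met when the one before it is completed fails the run):
1. the pot stands upright on the rubber mat, let go (x of pot in the frame of mat between -0.04 and 0.04 m and y of pot in the frame of mat between -0.04 and 0.04 m and height (world z) of pot between -0.01 and 0.012 m and angle between pot's own z axis and vertical below 0.1 rad and linear speed of pot below 0.03 m/s and contact force between the fingers and pot below 0.1 N), for 0.2 s.
2. every vial stands upright on the drying stand, let go (x of vial_1 in the frame of stand between -0.085 and 0.085 m and y of vial_1 in the frame of stand between -0.085 and 0.085 m and z of vial_1 in the frame of stand between 0.02 and 0.04 m and angle between each of vial_1, vial_2, vial_3, vial_4's own z axis and vertical below 0.1 rad and linear speed of each of vial_1, vial_2, vial_3, vial_4 below 0.03 m/s and x of vial_2 in the frame of stand between -0.085 and 0.085 m and y of vial_2 in the frame of stand between -0.085 and 0.085 m and z of vial_2 in the frame of stand between 0.02 and 0.04 m and x of vial_3 in the frame of stand between -0.085 and 0.085 m and y of vial_3 in the frame of stand between -0.085 and 0.085 m and z of vial_3 in the frame of stand between 0.02 and 0.04 m and x of vial_4 in the frame of stand between -0.085 and 0.085 m and y of vial_4 in the frame of stand between -0.085 and 0.085 m and z of vial_4 in the frame of stand between 0.02 and 0.04 m and contact force between the fingers and vial_1 below 0.1 N and contact force between the fingers and vial_2 below 0.1 N and contact force between the fingers and vial_3 below 0.1 N and contact force between the fingers and vial_4 below 0.1 N), for 0.2 s.
3. the oiler plunger is pressed down to its stop (value of joint oiler above 0.0105 m), for 0.1 s.
4. the oiler plunger has come up again (value of joint oiler below 0.003 m), for 0.05 s.
5. the oiler plunger is pressed down to its stop a second time (value of joint oiler above 0.0105 m), for 0.1 s.
6. the oiler plunger has come up again (value of joint oiler below 0.003 m), for 0.05 s.
7. the flywheel stands just past its hard spot (value of joint flywheel between 0.03 and 0.8 rad and velocity of joint flywheel between -0.1 and 0.1 rad/s), for 0.3 s.
At the end, for the whole second after the job is handed in: Pot upright on the mat (centre within 40 mm of the mat's along each side); every vial present upright on the stand (axis within 85 mm of its centre along each side); oiler up (under 3 mm down); flywheel at rest 0.03 to 0.8 rad past dead centre (all of step 7 and x of pot in the frame of mat between -0.04 and 0.04 m and y of pot in the frame of mat between -0.04 and 0.04 m and height (world z) of pot between -0.01 and 0.012 m and angle between each of pot, vial_1, vial_2, vial_3, vial_4's own z axis and vertical below 0.1 rad and linear speed of each of pot, vial_1, vial_2, vial_3, vial_4 below 0.03 m/s and x of vial_1 in the frame of stand between -0.085 and 0.085 m and y of vial_1 in the frame of stand between -0.085 and 0.085 m and z of vial_1 in the frame of stand between 0.02 and 0.04 m and x of vial_2 in the frame of stand between -0.085 and 0.085 m and y of vial_2 in the frame of stand between -0.085 and 0.085 m and z of vial_2 in the frame of stand between 0.02 and 0.04 m and x of vial_3 in the frame of stand between -0.085 and 0.085 m and y of vial_3 in the frame of stand between -0.085 and 0.085 m and z of vial_3 in the frame of stand between 0.02 and 0.04 m and x of vial_4 in the frame of stand between -0.085 and 0.085 m and y of vial_4 in the frame of stand between -0.085 and 0.085 m and z of vial_4 in the frame of stand between 0.02 and 0.04 m and value of joint oiler below 0.003 m); the robot touches nothing.
It fails at once if the flywheel is run on far past the hard spot (value of joint flywheel above 1.2 rad).
It fails at once if the flywheel is turned well backwards (value of joint flywheel below -2.5 rad).
It fails at once if a bystander (timer or marker) is knocked away (distance of any of timer, marker from where it was at the start of the episode above 0.05 m).
Of vial_1, vial_2, vial_3, vial_4 only 2 to 4 are there at a start; the rules pass over those that are not, and their reading is None.
At some moment in a run one of pot may be knocked a few centimetres aside while the robot is not near it.
It also fails if it takes over 208 s, if anything falls off the work surface, if the arm or the gripper's body presses on something with over 40 N, if the wrist force passes 120 N, or if a joint passes its speed limit or range.

### The arm

A 6-joint arm with a two-finger parallel gripper is mounted at the origin on a cart in front of the work surface, level with it; the furniture and walls round the work are solid. World frame = base frame: x ahead of the robot, y to its left, z up, the work surface at z = 0. Lengths are in m, angles in rad, forces in N, time in s.
With the tool pointing down it reaches from about 0.25 to 0.85 m from the base axis. Payload 12.5 kg.
Tool frame: the origin (TCP) lies at the very end of the fingers, on their centre line; the grasp point (between the pads) lies 19 mm behind it; z points along the fingers, y is the line along which they close (so a half turn about z gives the same grasp; the last joint's range is limited). The gripper opens to 93 mm and grips with 3 to 60 N. Pads are 15 mm wide; open, the fingers measure 128 mm over their backs; the gripper's body (75 mm by 188 mm) begins 65 mm behind the grasp point.
Start: joints at [1.073, 0.351, 1.652, -0, 1.139, -0.085], TCP at [0.221, 0.504, 0.219] pointing down, gripper open.
Joint ranges: [-2.75, 2.75], [-0.79, 2.1], [0.01, 2.65], [-1.57, 4.71], [0.07, 3.14], [-2.87, 2.87]. Speed limits (rad/s): [2.22, 2.22, 2.79, 3.14, 3.14, 3.14].

### API

Orientations are given as [roll, pitch, yaw] about the fixed x, y, z axes, in that order (R = Rz(yaw) Ry(pitch) Rx(roll)).
In Python, from workcell import readout, optics, job gives the robot as it stands.
- The arm moves only by the tool move_arm, never from a script. Its argument "targets" is a list that holds one entry, the list of rows, each a list of 7 numbers: the turn, a rotation vector about the tool's x, y, z in rad, then the shift along the tool's x, y, z in mm, then the closure, from 0 (fully open) to 1 (shut). A call has 1 to 8 rows; each row is the pose to reach, as a shift and turn from the pose commanded when the call began, along the tool's axes at that moment; what a row does not reach only later rows make up. A row lasts 1/8 s, in which the tool goes at most 62.5 mm and 10.7 degrees, less where a joint would pass 70% of its speed; a pose out of reach is approached as far as the arm can. A call with a gripper value outside its range is refused whole. The fingers move at their own pace and stop on an object; "force" is the grip in N (left out, the last holds). Time passes only in rows, so rows that repeat a pose let the fingers close. It gives the time, the measured TCP pose, the force, the opening and the grip force at its end, in the units of the state.
- readout.get_obs(): the state, without advancing time (a new reading comes with each control period).
- optics.grab_frame(name): name is "scene" or "top" or "wrist"; returns a dict with "image" (384x512x3 uint8, red, green, blue), "z_map" (384x512 float32, m along the optical axis (not along the pixel's ray), 0 where there is no reading), "K" (3x3 intrinsics, pixels), "distortion" ([k1, k2, p1, p2, k3] as OpenCV has them; the pictures are not rectified), "camera_from_world" (4x4, takes a point from world to camera coordinates); the wrist camera has in their place "tool_from_camera" (4x4, takes a point from camera to tool coordinates, whose origin is the TCP and whose axes are the flange's). Camera axes: x right, y up, looking along -z (the intrinsics and any distortion apply to the point x, -y, -z); pixel columns grow to the right and rows downward; lengths in m; the calibration is good to about 2 mm. A picture is of the moment at which its call begins: read the wrist's pose just before it.
- job.hand_in(): hands the job in; it is judged then, once.
The state is a dict: "clock": time; "joint_positions": joint angles; "joint_velocities": joint speeds; "tau": joint torques, N m; "eef_pos": TCP position; "orientation": TCP orientation; "force": force on the tool from outside, world axes, zero at the start; "wrist_torque": the same for the moment, N m; "gripper_width": finger opening in m; "finger_force": force on a finger pad.
Only numpy, scipy, OpenCV 4.12 (cv2) and the standard library are available. Lean on these libraries where they do the work, as an engineer would, in place of code of your own. Each camera call takes 0.05 s, during which the arm holds its last target. There are 200 camera calls.

## Working session

There is one attempt and no reset: what is moved stays moved. The work goes in short steps, Python scripts to look and compute and a tool call to move; the robot and the scene stay as the last step left them, time stands still between calls to the robot, and variables do not carry over. Pictures are saved under pics/ and viewed, at most 14 in all, crops included, and the job is handed in when it is done.

Besides the shell and the picture viewer there is one more tool, called after "Call:" as name([rows], argument=value, ...), one row to a line, values as JSON. move_arm: Moves the arm, as the interface text tells. Its arguments: {"type":"object","properties":{"targets":{"type":"array","items":{"type":"array","items":{"type":"array","items":{"type":"number"}}}},"force":{"type":"number"}},"required":["targets"]}

```bash
ls; mkdir -p pics
cat > h.py <<'E'
import numpy as np, cv2
from scipy.spatial.transform import Rotation as R
from workcell import readout, optics, job
def world(f,obs=None):
    """camera pose: returns Rcw (cam->world), tcw"""
    if "camera_from_world" in f:
        T=np.linalg.inv(np.array(f["camera_from_world"]))
    else:
        o=obs; Tt=np.eye(4); Tt[:3,:3]=R.from_euler('xyz',o["orientation"]).as_matrix(); Tt[:3,3]=o["eef_pos"]
        T=Tt@np.array(f["tool_from_camera"])
    return T
def cloud(f,obs=None):
    T=world(f,obs); h,w=f["z_map"].shape
    u,v=np.meshgrid(np.arange(w),np.arange(h))
    p=cv2.undistortPoints(np.stack([u,v],-1).reshape(-1,1,2).astype(np.float64),np.array(f["K"]),np.array(f["distortion"])).reshape(h,w,2)
    z=f["z_map"]
    P=np.stack([p[...,0]*z,-p[...,1]*z,-z],-1)
    return P@T[:3,:3].T+T[:3,3]
def ray(f,uv,zh,obs=None):
    T=world(f,obs)
    p=cv2.undistortPoints(np.array(uv,float).reshape(-1,1,2),np.array(f["K"]),np.array(f["distortion"])).reshape(-1,2)
    d=np.c_[p[:,0],-p[:,1],-np.ones(len(p))]@T[:3,:3].T
    s=(zh-T[2,3])/d[:,2]
    return T[:3,3]+d*s[:,None]
def grab(n):
    o=readout.get_obs(); f=optics.grab_frame(n); return o,f
def save(f,name): cv2.imwrite("pics/"+name,f["image"][...,::-1])
E
python3 - <<'E'
from h import *
o,f=grab("top"); save(f,"top.png"); np.savez("top.npz",**{k:v for k,v in f.items()})
g=optics.grab_frame("scene"); save(g,"scene.png")
print(o); print(world(f),f["K"]); C=cloud(f); print([np.round(C[r,c],3) for r in (50,190,330) for c in (60,256,450)])
E
```

```text
pics
{'clock': 0.0, 'joint_positions': array([ 1.07338280e+00,  3.51220661e-01,  1.65242176e+00,  1.37124154e-05,
        1.13909834e+00, -8.45985911e-02]), 'joint_velocities': array([-2.78301842e-04, -3.11474496e-05,  2.59662562e-04, -4.29769937e-05,
        2.98731447e-04,  3.83060611e-04]), 'tau': array([-3.40735387e-04, -4.97329867e+01, -2.85250586e+01,  6.98915077e-02,
        2.57678021e-02, -6.19149114e-05]), 'eef_pos': array([0.22046265, 0.50350687, 0.21811085]), 'orientation': array([-3.14044971e+00, -1.09415286e-04,  2.72877191e+00]), 'force': array([-0.07754946,  0.28623286, -0.47504571]), 'wrist_torque': array([ 0.00302682,  0.04165171, -0.04957159]), 'finger_force': 0.0, 'gripper_width': 0.09289588995015644}
[[ 0.02753933  0.99625431 -0.08196915  0.37624745]
 [-0.99953921  0.0284915   0.01046897  0.04206237]
 [ 0.01276518  0.08164307  0.99657988  1.31307286]
 [ 0.          0.          0.          1.        ]] [[380.48831134   0.         254.68066082]
 [  0.         380.48831134 192.72625681]
 [  0.           0.           1.        ]]
[array([ 1.369,  1.189, -0.896]), array([ 1.413,  0.035, -0.893]), array([ 1.454, -1.132, -0.912]), array([0.47 , 0.665, 0.057]), array([ 0.494,  0.024, -0.001]), array([ 0.513, -0.645,  0.003]), array([0.181, 0.371, 0.612]), array([0.099, 0.018, 0.282]), array([-0.185, -1.1  , -0.893])]
```

View pics/top.png

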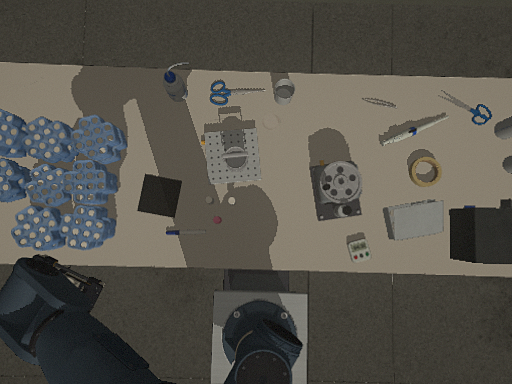

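View pics/scene.png

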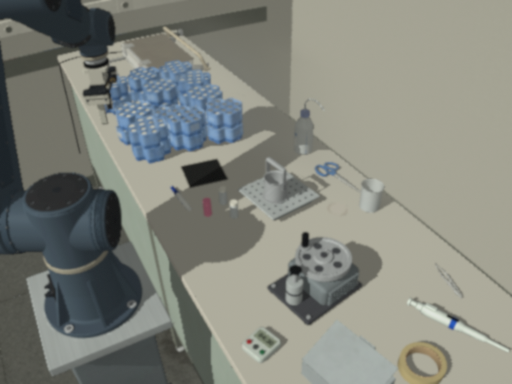

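The top view shows the stand with the pot at (234,153), the mat at (160,195), vials near (231,201) and (209,200), the pink look-alike at (217,220), the pump at (337,190) and the timer at (359,248). I'll zoom in.

Run:
```python
from h import *
a=cv2.imread("pics/top.png");b=cv2.imread("pics/scene.png")
A=cv2.resize(a[100:245,130:375],None,fx=3.2,fy=3.2,interpolation=cv2.INTER_CUBIC)[:464]
cv2.imwrite("pics/z1.png",A)
f=np.load("top.npz"); C=cloud(f)
h=np.round(C[...,2]*1000).astype(int)
print(h[192:212,200:242:1])
```

```text
[[  -4   -1    5    4   -1   -1   -3   -5   -2    1    0    3   -1   -1
     0    0   -5    2    0   -2   -1    2   -2   -1   -2    2   -2    1
    -1    3    1    0    2    0   -1   -3   -3    1   -3    0   -1   -1]
 [  -2   -1    3    3    1   -3    2    5    0    1    0    2   -1   -2
    -4    0   -1   -2   -2   -2   -6    5   -1    1    2   -1    1   -1
     2    4    1   -1   -3   -2    3   -3    3   -2    0    3   -2   -2]
 [  -2   -1   -5   -6   -1   -1   -3   -1   -2   -1   -3    3   -2   -4
     1   -1   -5   -2   -5    2    1   -1   -2   -2   -1    1   -3    3
     2    3   -1   -5   -2   -3    0   -4    1   -1   -2   -1    1    0]
 [  -2    1    1   -7    1   -4    1   -1    1   -1    0    2   -2   -5
     1    4   -1    1   -1    3    0   -3    1    3   -3    1    1    3
    -4   -1    0   -2    2   -4   -4   -3    5    4    4   -6   -3   -6]
 [   0    3    2   -4   -3    1    4   50   53   55    3   -1   -3    0
    -5   -1   -1   -3   -1    3   -1    1    1   -2    3    0   -1    1
    -4   -2    0    1   -3    0   -1   -2   -1   -6    4   -6    0   -5]
 [   1   -3    
[... 2540 characters left out ...]
 0   -2   -1   -2    0    1    1    0    0   -4]
 [  -4   -2    4   -6   -2   -1   -2   -2   -1    4    3   -4   -1   -1
    -1   -4    1   -4    4    4   -5    2    1   -3    1   -3    1    1
    -1    4   -2   -8    4    1   -4   -1   -2   -1    2   -2   -2   -1]
 [   1   -3    3   -1    1    1    6   -3    2   -5    1   -6   -5    1
     2    0   -1   -6    6   -3   -5   -3    2    4    3   -1    0   -2
     3   -6    2    4    0    1   -1   -7   -2   -8    0   -2   -2   -2]
 [  -2   -1   -2    0    0   -2   -4    2    2   -1    3    0    0   -3
    -1    5   -4    0    0   -6   -1   -3   -4    3    0    0    3   -4
     0    0    1   -1   -2   -1    3   -3   -1    1    1   -1   -3   -1]]
```

View pics/z1.png

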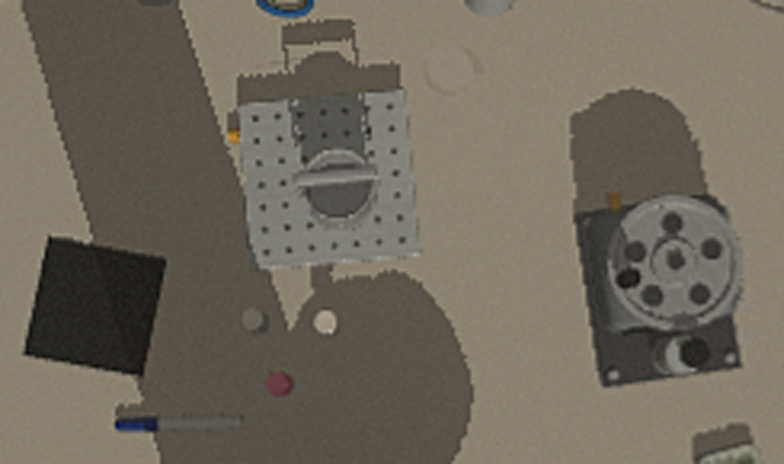

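Two grey-white vials are visible at crop (253,320) and (325,320), with the pink one at (279,384). The knob is at (627,278) and the oiler button at (693,352). Next I'll measure all of it.

Run:
```python
from h import *
f=np.load("top.npz"); C=cloud(f); Z=C[...,2]; im=f["image"].astype(int); hsv=cv2.cvtColor(f["image"],cv2.COLOR_RGB2HSV)
def reg(r0,r1,c0,c1,m):
    k=np.zeros(Z.shape,bool); k[r0:r1,c0:c1]=True; return k&m
def rc(k):
    v,u=np.nonzero(k); r=cv2.minAreaRect(np.c_[u,v].astype(np.float32)); return r
def rep(n,k,z):
    v,u=np.nonzero(k); r=rc(k); b=cv2.boxPoints(r); W=ray(f,np.r_[b,[r[0]],[[u.mean(),v.mean()]]],z)
    e=W[1]-W[0]; e2=W[2]-W[1]
    print(n,len(u),"ctr",W[4,:2].round(4),"mean",W[5,:2].round(4),"e1",np.linalg.norm(e).round(3),np.arctan2(e[1],e[0]).round(3),"e2",np.linalg.norm(e2).round(3),np.arctan2(e2[1],e2[0]).round(3))
for n,(a,b,c,d) in dict(v1=(190,208,200,216),v2=(190,208,224,240),pink=(212,226,210,224)).items(): rep(n,reg(a,b,c,d,(Z>.048)&(Z<.07)),.056)
rep("stand",reg(115,195,190,280,(Z>.022)&(Z<.04)),.03)
rep("bar",reg(130,175,205,265,(Z>.135)&(Z<.16)),.15)
rep("rim",reg(130,185,205,265,(Z>.09)&(Z<.11)),.10)
rep("mat",reg(165,222,130,190,im.max(2)<60),.003)
rep("wheel",reg(150,215,305,370,(Z>.1)&(Z<.114)),.107)
rep("knob",reg(150,200,305,370,(Z>.13)&(Z<.16)),.147)
rep("knobdark",reg(175,195,318,333,im.max(2)<50),.147)
rep("oildark",reg(198,220,335,355,im.max(2)<50),.124)
rep("oilz",reg(198,220,335,355,(Z>.115)&(Z<.14)),.124)
rep("base",reg(155,225,305,370,(Z>.008)&(Z<.13)),.0)
rep("timer",reg(230,270,340,380,(Z>.012)&(Z<.04)),.021)
```

```text
v1 41 ctr [0.4545 0.1808] mean [0.4541 0.1815] e1 0.021 -0.75 e2 0.021 -2.326
v2 40 ctr [0.4533 0.1065] mean [0.4534 0.1055] e1 0.02 -1.542 e2 0.02 -3.11
pink 40 ctr [0.3893 0.1537] mean [0.3887 0.1536] e1 0.02 -1.543 e2 0.02 -3.106
stand 2431 ctr [0.6056 0.1148] mean [0.6062 0.1102] e1 0.192 -1.447 e2 0.18 -3.025
bar 119 ctr [0.5892 0.0957] mean [0.5891 0.0961] e1 0.079 -1.434 e2 0.015 -3.009
rim 94 ctr [0.5896 0.0975] mean [0.5914 0.0966] e1 0.071 -0.747 e2 0.071 -2.332
mat 1415 ctr [0.4658 0.3554] mean [0.4655 0.3551] e1 0.129 -0.132 e2 0.131 -1.728
wheel 999 ctr [ 0.5192 -0.2419] mean [ 0.5191 -0.2427] e1 0.135 -1.542 e2 0.132 -3.136
knob 31 ctr [ 0.4985 -0.1902] mean [ 0.4982 -0.1899] e1 0.018 -0.762 e2 0.015 -2.338
knobdark 31 ctr [ 0.4977 -0.1895] mean [ 0.4974 -0.1893] e1 0.021 -1.08 e2 0.014 -2.665
oildark 72 ctr [ 0.4376 -0.2497] mean [ 0.4306 -0.2565] e1 0.027 -0.708 e2 0.051 -2.279
oilz 70 ctr [ 0.4296 -0.2575] mean [ 0.4292 -0.258 ] e1 0.025 -1.542 e2 0.028 -3.135
base 2550 ctr [ 0.5096 -0.259 ] mean [ 0.5048 -0.2542] e1 0.178 -1.414 e2 0.208 -3.01
timer 419 ctr [ 0.3001 -0.328 ] mean [ 0.2999 -0.3288] e1 0.069 -1.254 e2 0.072 -2.845
```

```bash
cat >> h.py <<'E'
def plan(*wps):
    """each wp x,y,z,yaw -> shift (mm) and turn from the present pose in tool axes"""
    o=readout.get_obs(); R0=R.from_euler('xyz',o["orientation"])
    for x,y,z,yaw in wps:
        s=R0.inv().apply(np.array([x,y,z])-o["eef_pos"])*1000
        t=(R0.inv()*R.from_euler('xyz',[np.pi,0,yaw])).as_rotvec()
        print("turn",t.round(3),"shift",s.round(1),"rows>=",round(max(np.linalg.norm(s)/62.5,np.linalg.norm(t)/.187),1))
    print("at",o["clock"],o["eef_pos"].round(4),o["orientation"].round(4),o["force"].round(2),o["gripper_width"])
E
python3 -c "
from h import *
plan((.40,.143,.30,1.70))"
```

```text
turn [-1.000e-03  0.000e+00  1.029e+00] shift [-309.1 -258.3  -81.6] rows>= 6.6
at 0.1 [0.2205 0.5035 0.2181] [-3.1405e+00 -1.0000e-04  2.7288e+00] [ 0.01 -0.44 -0.09] 0.09305371704303755
```

Call:
move_arm([
  [[0,0,0.5,-155,-129,-82,0],[0,0,1.03,-309,-258,-82,0],[0,0,1.03,-309,-258,-82,0],[0,0,1.03,-309,-258,-82,0],[0,0,1.03,-309,-258,-82,0],[0,0,1.03,-309,-258,-82,0],[0,0,1.03,-309,-258,-82,0],[0,0,1.03,-309,-258,-82,0]],
])

```text
clock: 1.1
eef_pos: [0.4009, 0.1419, 0.3008]
orientation: [3.141, 0.0, 1.695]
force: [-0.4, 0.8, -0.4]
gripper_width: 0.0931
finger_force: 0.0
```

Run:
```python
from h import *
o,f=grab("wrist"); save(f,"w1.png"); print(f["tool_from_camera"].round(3), o["eef_pos"],o["joint_positions"].round(3)); 
C=cloud(f,o); Z=C[...,2]; k=((Z>.045)&(Z<.07)).astype(np.uint8)
n,l,s,c=cv2.connectedComponentsWithStats(k)
for i in range(1,n):
    if s[i,4]>150:
        m=l==i; print(c[i].round(),s[i],ray(f,c[i],.056,o).round(4),C[m].mean(0).round(4),f["image"][m].mean(0).round())
plan((.589,.096,.22,1.70),(.589,.096,.126,1.70))
```

```text
[[-0.     0.967  0.256  0.07 ]
 [ 1.     0.    -0.     0.   ]
 [-0.     0.256 -0.967 -0.166]
 [ 0.     0.     0.     1.   ]] [0.40089344 0.14189638 0.30079068] [ 0.231  0.033  1.836 -0.     1.273  0.106]
[294. 143.] [287 135  16  17 218] [[0.4543 0.1816 0.056 ]] [0.4545 0.1815 0.0548] [206. 200. 188.]
[248. 156.] [240 148  16  17 209] [[0.3895 0.1541 0.056 ]] [0.3895 0.1539 0.0548] [196. 113. 136.]
[ 32. 198.] [   0  157   60   80 1112] [[0.0559 0.0477 0.056 ]] [0.0568 0.0478 0.0571] [36. 43. 50.]
[286. 192.] [279 184  16  17 205] [[0.454  0.1066 0.056 ]] [0.4542 0.1062 0.0546] [202. 196. 184.]
[359. 200.] [349 187  32  36 285] [[0.5667 0.1088 0.056 ]] [0.5662 0.109  0.0572] [134. 134. 136.]
[384. 220.] [362 198  35  36 389] [[0.6149 0.082  0.056 ]] [0.6137 0.0825 0.058 ] [112. 112. 114.]
turn [-0.    -0.    -0.003] shift [-70.3 181.4  80.4] rows>= 3.4
turn [-0.    -0.    -0.003] shift [-70.3 181.4 174.4] rows>= 4.2
at 1.15 [0.4002 0.143  0.3005] [-3.1413e+00 -2.0000e-04  1.6966e+00] [-0.09  0.56  0.51] 0.09294615262225264
```

View pics/w1.png

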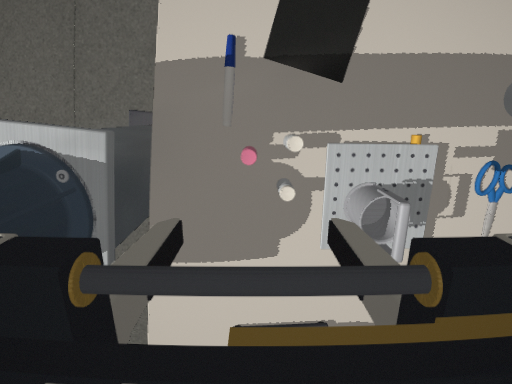

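The wrist view confirms two white vials at (294,143) and (286,192), the pink one at (248,156), and the pot handle at about (400,225). Now I'll grasp the pot.

Call:
move_arm([
  [[0,0,0,-70,181,80,0],[0,0,0,-70,181,80,0],[0,0,0,-70,181,80,0],[0,0,0,-70,181,80,0],[0,0,0,-70,181,110,0],[0,0,0,-70,181,140,0],[0,0,0,-70,181,174,0],[0,0,0,-70,181,174,0]],
], force=25)

```text
clock: 2.15
eef_pos: [0.5867, 0.0985, 0.1243]
orientation: [-3.136, -0.0, 1.7]
force: [-0.5, -0.4, 1.1]
gripper_width: 0.0929
finger_force: 0.0
```

Call:
move_arm([
  [[0,0,0,0,0,0,1],[0,0,0,0,0,0,1],[0,0,0,0,0,0,1],[0,0,0,0,0,0,1],[0,0,0,0,0,0,1],[0,0,0,0,0,0,1],[0,0,0,0,0,0,1],[0,0,0,0,0,0,1]],
])

```text
clock: 3.15
eef_pos: [0.5886, 0.0972, 0.1266]
orientation: [3.142, -0.0, 1.699]
force: [1.0, -0.1, 0.4]
gripper_width: 0.0177
finger_force: 0.4
```

Call:
move_arm([
  [[0,0,0,0,0,0,1],[0,0,0,0,0,0,1],[0,0,0,0,0,-20,1],[0,0,0,0,0,-50,1],[0,0,0,0,0,-80,1],[0,0,0,0,0,-80,1]],
])

```text
clock: 3.9
eef_pos: [0.5894, 0.0973, 0.2082]
orientation: [3.138, 0.0, 1.699]
force: [0.0, 0.1, -3.7]
gripper_width: 0.0138
finger_force: 25.0
```

```bash
python3 -c "
from h import *
x,y=.5886-.1233,.097+.2593
plan((x,y,.206,1.70),(x,y,.11,1.70),(x,y,.1,1.70))"
```

```text
turn [ 0.003  0.    -0.001] shift [272.8 -90.    1.8] rows>= 4.6
turn [ 0.003  0.    -0.001] shift [272.8 -90.3  97.8] rows>= 4.9
turn [ 0.003  0.    -0.001] shift [272.8 -90.4 107.8] rows>= 4.9
at 3.9 [0.5894 0.0973 0.2082] [3.1383e+00 2.0000e-04 1.6988e+00] [ 0.03  0.1  -3.74] 0.013790821842505734
```

Call:
move_arm([
  [[0,0,0,50,-16,0,1],[0,0,0,100,-33,0,1],[0,0,0,150,-50,0,1],[0,0,0,200,-66,0,1],[0,0,0,250,-82,20,1],[0,0,0,273,-90,50,1],[0,0,0,273,-90,80,1],[0,0,0,273,-90,96,1]],
])

```text
clock: 4.9
eef_pos: [0.4631, 0.3558, 0.1076]
orientation: [-3.138, 0.002, 1.699]
force: [0.3, 0.1, -2.3]
gripper_width: 0.0138
finger_force: 25.0
```

Call:
move_arm([
  [[0,0,0,0,0,4,1],[0,0,0,0,0,8,1],[0,0,0,0,0,10,1],[0,0,0,0,0,10,1],[0,0,0,0,0,10,1]],
])

```text
clock: 5.52
eef_pos: [0.4647, 0.3565, 0.1011]
orientation: [3.141, -0.0, 1.699]
force: [0.2, -0.7, -3.5]
gripper_width: 0.0142
finger_force: 25.0
```

Call:
move_arm([
  [[0,0,0,0,0,1,1],[0,0,0,0,0,2,1],[0,0,0,0,0,2,1]],
])

```text
clock: 5.9
eef_pos: [0.4655, 0.3568, 0.1004]
orientation: [3.139, -0.001, 1.699]
force: [-1.7, -3.6, 12.8]
gripper_width: 0.0135
finger_force: 25.0
```

Call:
move_arm([
  [[0,0,0,0,0,0,0],[0,0,0,0,0,0,0],[0,0,0,0,0,0,0],[0,0,0,0,0,-10,0],[0,0,0,0,0,-60,0],[0,0,0,0,0,-120,0],[0,0,0,0,0,-160,0],[0,0,0,0,0,-160,0]],
])

```text
clock: 6.9
eef_pos: [0.4655, 0.3571, 0.2625]
orientation: [3.136, -0.003, 1.699]
force: [0.0, -0.5, -0.8]
gripper_width: 0.0892
finger_force: 0.0
```

```bash
cat > pot.py <<'E'
from h import *
o,f=grab("top"); C=cloud(f); Z=C[...,2]
k=(Z>.10)&(Z<.135)&(np.hypot(C[...,0]-.4657,C[...,1]-.3553)<.08)
print("bar n",k.sum(),C[k].mean(0).round(4))
E
python3 pot.py; python3 -c "
from h import *
plan((.4543,.1816,.26,1.70),(.4543,.1816,.1,1.70),(.4543,.1816,.022,1.70))"
```

```text
bar n 102 [0.4658 0.3373 0.1206]
turn [ 0.002 -0.001 -0.001] shift [-172.3  -32.7   -0.2] rows>= 2.8
turn [ 0.002 -0.001 -0.001] shift [-172.5  -33.1  159.8] rows>= 3.8
turn [ 0.002 -0.001 -0.001] shift [-172.6  -33.3  237.8] rows>= 4.7
at 6.95 [0.4648 0.3567 0.26  ] [ 3.1393e+00 -1.1000e-03  1.6988e+00] [ 0.62  1.19 -0.2 ] 0.09070419028868947
```

Call:
move_arm([
  [[0,0,0,-172,-33,0,0.4],[0,0,0,-172,-33,0,0.4],[0,0,0,-172,-33,0,0.4],[0,0,0,-172,-33,60,0.4],[0,0,0,-172,-33,120,0.4],[0,0,0,-172,-33,170,0.4],[0,0,0,-172,-33,170,0.4],[0,0,0,-172,-33,170,0.4]],
], force=15)

```text
clock: 7.95
eef_pos: [0.4543, 0.1819, 0.0898]
orientation: [3.141, -0.0, 1.699]
force: [0.3, 0.3, 0.5]
gripper_width: 0.0559
finger_force: 0.0
```

```bash
python3 pot.py; python3 -c "
from h import *
plan((.4543,.1816,.020,1.70))"
```

```text
bar n 115 [0.4641 0.3491 0.1215]
turn [ 0.002 -0.    -0.001] shift [-0.4 -0.6 70.3] rows>= 1.1
at 8.0 [0.4546 0.182  0.0903] [ 3.1393e+00 -4.0000e-04  1.6989e+00] [-0.12 -0.64 -0.08] 0.05549033676612185
```

Call:
move_arm([
  [[0,0,0,0,0,30,0.4],[0,0,0,0,0,60,0.4],[0,0,0,0,0,70,0.4],[0,0,0,0,0,70,0.4],[0,0,0,0,0,70,1],[0,0,0,0,0,70,1],[0,0,0,0,0,70,1],[0,0,0,0,0,70,1]],
])

```text
clock: 9.0
eef_pos: [0.4539, 0.1817, 0.0189]
orientation: [3.141, -0.0, 1.699]
force: [-0.1, 0.1, 2.7]
gripper_width: 0.0241
finger_force: 15.0
```

Call:
move_arm([
  [[0,0,0,0,0,0,1],[0,0,0,0,0,0,1],[0,0,0,0,0,-20,1],[0,0,0,0,0,-60,1],[0,0,0,0,0,-100,1],[0,0,0,0,0,-100,1]],
])

```text
clock: 9.75
eef_pos: [0.455, 0.1821, 0.1209]
orientation: [3.137, -0.001, 1.699]
force: [0.6, -0.1, -1.1]
gripper_width: 0.0239
finger_force: 15.0
```

```bash
python3 -c "
from h import *
plan((.595,.155,.12,1.70),(.595,.155,.053,1.70))"
```

```text
turn [ 0.005 -0.001 -0.001] shift [-44.7 135.4   1.5] rows>= 2.3
turn [ 0.005 -0.001 -0.001] shift [-44.8 135.1  68.5] rows>= 2.5
at 9.75 [0.455  0.1821 0.1209] [ 3.1370e+00 -7.0000e-04  1.6989e+00] [ 0.6  -0.12 -1.1 ] 0.023905114845854572
```

Call:
move_arm([
  [[0,0,0,-20,50,0,1],[0,0,0,-45,100,0,1],[0,0,0,-45,135,0,1],[0,0,0,-45,135,0,1],[0,0,0,-45,135,35,1],[0,0,0,-45,135,60,1],[0,0,0,-45,135,68,1],[0,0,0,-45,135,68,1]],
])

```text
clock: 10.75
eef_pos: [0.5928, 0.1544, 0.0505]
orientation: [-3.141, 0.0, 1.699]
force: [0.8, 0.1, 0.6]
gripper_width: 0.0238
finger_force: 15.0
```

Call:
move_arm([
  [[0,0,0,0,0,1,1],[0,0,0,0,0,2,1],[0,0,0,0,0,2,1]],
])

```text
clock: 11.12
eef_pos: [0.5934, 0.1543, 0.0489]
orientation: [3.141, 0.0, 1.699]
force: [-0.1, -0.0, -0.3]
gripper_width: 0.0239
finger_force: 15.0
```

Call:
move_arm([
  [[0,0,0,0,0,1,1],[0,0,0,0,0,1,1]],
])

```text
clock: 11.38
eef_pos: [0.5936, 0.1543, 0.0485]
orientation: [3.141, 0.0, 1.699]
force: [-2.8, -0.3, 7.8]
gripper_width: 0.0238
finger_force: 15.0
```

Contact. Release and rise.

Call:
move_arm([
  [[0,0,0,0,0,0,0.4],[0,0,0,0,0,0,0.4],[0,0,0,0,0,0,0.4],[0,0,0,0,0,-30,0.4],[0,0,0,0,0,-70,0.4],[0,0,0,0,0,-70,0.4]],
])

```text
clock: 12.12
eef_pos: [0.5949, 0.1546, 0.1205]
orientation: [3.136, -0.0, 1.699]
force: [-0.1, -0.3, -0.3]
gripper_width: 0.0556
finger_force: 0.0
```

```bash
python3 -c "
from h import *
plan((.4540,.1064,.118,1.70),(.4540,.1064,.019,1.70))"
```

```text
turn [ 0.005 -0.    -0.001] shift [ -29.8 -145.9    1.7] rows>= 2.4
turn [ 0.005 -0.    -0.001] shift [ -29.8 -146.4  100.7] rows>= 2.9
at 12.125 [0.5949 0.1546 0.1205] [ 3.1365e+00 -2.0000e-04  1.6988e+00] [-0.07 -0.34 -0.32] 0.05561357344965918
```

Call:
move_arm([
  [[0,0,0,-30,-146,0,0.4],[0,0,0,-30,-146,0,0.4],[0,0,0,-30,-146,0,0.4],[0,0,0,-30,-146,0,0.4],[0,0,0,-30,-146,40,0.4],[0,0,0,-30,-146,80,0.4],[0,0,0,-30,-146,99,0.4],[0,0,0,-30,-146,99,0.4]],
])

```text
clock: 13.12
eef_pos: [0.4525, 0.106, 0.0172]
orientation: [-3.139, 0.0, 1.699]
force: [-0.5, 0.1, -0.3]
gripper_width: 0.0558
finger_force: 0.0
```

Call:
move_arm([
  [[0,0,0,0,0,0,1],[0,0,0,0,0,0,1],[0,0,0,0,0,0,1],[0,0,0,0,0,0,1],[0,0,0,0,0,0,1],[0,0,0,0,0,-30,1],[0,0,0,0,0,-100,1],[0,0,0,0,0,-100,1]],
])

```text
clock: 14.12
eef_pos: [0.4542, 0.1061, 0.1219]
orientation: [3.136, -0.0, 1.699]
force: [0.6, 0.8, 0.1]
gripper_width: 0.0237
finger_force: 15.0
```

```bash
python3 -c "
from h import *
plan((.595,.075,.12,1.70),(.595,.075,.050,1.70))"
```

```text
turn [ 0.006 -0.    -0.001] shift [-48.9 135.7   2.7] rows>= 2.3
turn [ 0.006 -0.    -0.001] shift [-48.9 135.3  72.7] rows>= 2.6
at 14.125 [0.4542 0.1061 0.1219] [ 3.1355 -0.      1.6988] [0.58 0.77 0.07] 0.02369641902228054
```

Call:
move_arm([
  [[0,0,0,-20,50,0,1],[0,0,0,-49,100,0,1],[0,0,0,-49,136,0,1],[0,0,0,-49,136,0,1],[0,0,0,-49,136,35,1],[0,0,0,-49,136,60,1],[0,0,0,-49,136,70,1],[0,0,0,-49,136,70,1]],
])

```text
clock: 15.12
eef_pos: [0.5925, 0.0747, 0.0482]
orientation: [-3.14, -0.0, 1.699]
force: [-0.1, 0.4, 0.3]
gripper_width: 0.0238
finger_force: 14.9
```

Call:
move_arm([
  [[0,0,0,0,0,1,1],[0,0,0,0,0,1,1]],
])

```text
clock: 15.38
eef_pos: [0.5935, 0.0747, 0.0479]
orientation: [3.141, 0.0, 1.699]
force: [-0.6, -0.2, 0.1]
gripper_width: 0.0236
finger_force: 14.9
```

Call:
move_arm([
  [[0,0,0,0,0,1,1],[0,0,0,0,0,1,1]],
])

```text
clock: 15.62
eef_pos: [0.5937, 0.0746, 0.0469]
orientation: [3.141, 0.0, 1.699]
force: [-0.7, -0.3, 3.2]
gripper_width: 0.0236
finger_force: 15.0
```

Contact again. Release, rise, and check from the top view.

Call:
move_arm([
  [[0,0,0,0,0,0,0.4],[0,0,0,0,0,0,0.4],[0,0,0,0,0,0,0.4],[0,0,0,0,0,-30,0.4],[0,0,0,0,0,-90,0.4],[0,0,0,0,0,-150,0.4],[0,0,0,0,0,-200,0.4],[0,0,0,0,0,-200,0.4]],
])

```text
clock: 16.62
eef_pos: [0.595, 0.0747, 0.2506]
orientation: [3.135, 0.001, 1.699]
force: [-0.5, 0.0, 0.3]
gripper_width: 0.0558
finger_force: 0.0
```

```bash
python3 pot.py; python3 -c "
from h import *
ax=np.array([.5191,-.2425]);
plan((.4294,-.258,.25,1.30),(.4294,-.258,.14,1.3))
print(readout.get_obs()['joint_positions'].round(3))"
```

```text
bar n 127 [0.4645 0.3458 0.1211]
turn [ 0.003 -0.     0.399] shift [-308.9 -205.7   -2.6] rows>= 5.9
turn [ 0.003 -0.     0.399] shift [-308.9 -206.   107.4] rows>= 6.2
at 16.675 [0.5939 0.0747 0.2478] [3.1389e+00 2.0000e-04 1.6988e+00] [ 0.98  0.39 -0.36] 0.055565518727865755
[ 0.047  0.411  1.488 -0.     1.239 -0.081]
```

Call:
move_arm([
  [[0,0,0.2,-155,-103,0,1],[0,0,0.4,-309,-206,0,1],[0,0,0.4,-309,-206,0,1],[0,0,0.4,-309,-206,0,1],[0,0,0.4,-309,-206,0,1],[0,0,0.4,-309,-206,0,1],[0,0,0.4,-309,-206,60,1],[0,0,0.4,-309,-206,107,1]],
])

```text
clock: 17.68
eef_pos: [0.427, -0.258, 0.1365]
orientation: [-3.139, -0.001, 1.297]
force: [0.6, -0.2, -0.2]
gripper_width: 0.0005
finger_force: 0.0
```

Run:
```python
from h import *
o,f=grab("top"); save(f,"top2.png"); C=cloud(f); Z=C[...,2]
k=(Z>.10)&(Z<.135)&(np.hypot(C[...,0]-.4657,C[...,1]-.3553)<.08)
print("bar",C[k].mean(0).round(4))
k=((Z>.07)&(Z<.10)&(np.hypot(C[...,0]-.605,C[...,1]-.11)<.12)).astype(np.uint8)
n,l,s,c=cv2.connectedComponentsWithStats(k); print(s[1:,4],ray(f,c[1:],.086).round(3))
g=optics.grab_frame("scene"); cv2.imwrite("pics/s2.png",cv2.resize(g["image"][120:340,130:400,::-1],None,fx=2.5,fy=2.5))
plan((.4294,-.258,.126,1.3),(.4294,-.258,.1115,1.3))
```

```text
bar [0.4965 0.3272 0.1205]
[48 47] [[0.591 0.153 0.086]
 [0.591 0.075 0.086]]
turn [-0.01  -0.004 -0.002] shift [-0.7  4.2  8.5] rows>= 0.2
turn [-0.01  -0.004 -0.002] shift [-0.8  4.3 23. ] rows>= 0.4
at 17.775 [ 0.4256 -0.2562  0.1345] [-3.1319 -0.0037  1.2982] [-0.41 -0.54  0.84] 0.00040427170579205245
```

View pics/s2.png

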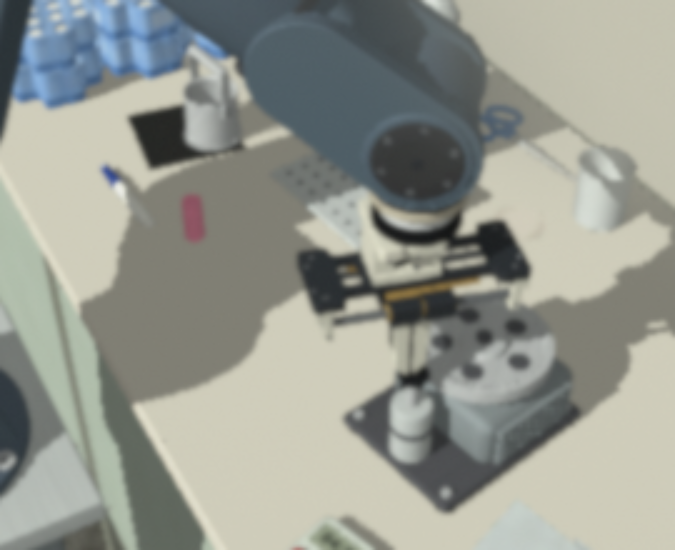

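The scene view shows the pot at (212,110) near the mat's right edge: it has been knocked about 3–4 cm. The arm is just above the oiler at (412,375). I'll measure the pot's pose and put it back first.

Run:
```python
from h import *
o,f=grab("top"); C=cloud(f); Z=C[...,2]
near=np.hypot(C[...,0]-.4657,C[...,1]-.3553)<.1
for n,a,b,z in (("bar",.108,.135,.123),("rim",.06,.085,.073)):
    v,u=np.nonzero(near&(Z>a)&(Z<b)); r=cv2.minAreaRect(np.c_[u,v].astype(np.float32)); B=ray(f,np.r_[cv2.boxPoints(r),[r[0]]],z)
    e=B[1]-B[0];e2=B[2]-B[1]; print(n,len(u),B[4].round(4),np.linalg.norm(e),np.arctan2(e[1],e[0]),np.linalg.norm(e2),np.arctan2(e2[1],e2[0]))
plan((.45,-.2,.26,1.3))
print(o["joint_positions"].round(2))
```

```text
bar 121 [0.4963 0.3281 0.123 ] 0.0789485815447783 -1.4493074967147297 0.014280094758340134 -3.007300844217046
rim 102 [0.4958 0.3293 0.073 ] 0.06856038946046072 -0.7390875717830346 0.07218443420701577 -2.3250294062673587
turn [-0.006 -0.002 -0.001] shift [  61.4    5.9 -122.4] rows>= 2.2
at 17.825 [ 0.4272 -0.2571  0.1375] [-3.1359e+00 -2.2000e-03  1.2986e+00] [ 0.9  -0.8   1.02] 0.000297432730757928
[-0.64  0.37  1.86 -0.    0.92 -0.36]
```

```bash
python3 -c "
from h import *
plan((.4961,.3285,.24,1.70))"
```

```text
turn [-0.005 -0.003 -0.401] shift [ 582.8  -91.7 -100.7] rows>= 9.6
at 17.825 [ 0.4272 -0.2571  0.1375] [-3.1359e+00 -2.2000e-03  1.2986e+00] [ 0.9  -0.8   1.02] 0.000297432730757928
```

Call:
move_arm([
  [[0,0,0,0,0,-60,0],[0,0,0,0,0,-110,0],[0,0,-0.1,60,6,-110,0],[0,0,-0.2,120,12,-110,0],[0,0,-0.3,180,18,-110,0],[0,0,-0.4,240,24,-110,0],[0,0,-0.4,300,30,-110,0],[0,0,-0.4,300,30,-110,0]],
])

```text
clock: 18.82
eef_pos: [0.5391, 0.0262, 0.2514]
orientation: [3.139, -0.0, 1.704]
force: [-0.1, -0.5, 0.4]
gripper_width: 0.0763
finger_force: 0.0
```

```bash
python3 -c "
from h import *
plan((.4961,.3285,.24,1.70),(.4961,.3285,.10,1.70))"
```

```text
turn [ 0.002 -0.     0.004] shift [305.3  -2.6  11.4] rows>= 4.9
turn [ 0.002 -0.     0.004] shift [305.3  -2.9 151.4] rows>= 5.5
at 18.825 [0.5391 0.0262 0.2514] [ 3.1395 -0.      1.7037] [-0.06 -0.46  0.41] 0.07628204228264493
```

Call:
move_arm([
  [[0,0,0,305,-3,0,0],[0,0,0,305,-3,0,0],[0,0,0,305,-3,0,0],[0,0,0,305,-3,0,0],[0,0,0,305,-3,0,0],[0,0,0,305,-3,0,0],[0,0,0,305,-3,40,0],[0,0,0,305,-3,40,0]],
], force=25)

```text
clock: 19.82
eef_pos: [0.4956, 0.3231, 0.2086]
orientation: [-3.138, 0.002, 1.698]
force: [-0.1, 0.1, 1.4]
gripper_width: 0.0927
finger_force: 0.0
```

```bash
python3 -c "
from h import *
plan((.4961,.3285,.1,1.70),(.4657,.3553,.1,1.70))"
```

```text
turn [-0.004  0.002 -0.002] shift [  5.4   1.6 108.6] rows>= 1.7
turn [-0.004  0.002 -0.002] shift [ 35.9 -25.2 108.6] rows>= 1.9
at 19.825 [0.4956 0.3231 0.2086] [-3.1380e+00  1.7000e-03  1.6979e+00] [-0.12  0.08  1.38] 0.09265790801612557
```

Call:
move_arm([
  [[0,0,0,4,1,30,0],[0,0,0,4,1,70,0],[0,0,0,4,1,108,0],[0,0,0,4,1,108,0],[0,0,0,4,1,108,1],[0,0,0,4,1,108,1],[0,0,0,4,1,108,1],[0,0,0,4,1,108,1]],
])

```text
clock: 20.82
eef_pos: [0.4969, 0.3291, 0.1022]
orientation: [3.141, -0.0, 1.699]
force: [-1.0, 0.3, -0.1]
gripper_width: 0.0574
finger_force: 0.0
```

Call:
move_arm([
  [[0,0,0,0,0,0,1],[0,0,0,0,0,0,1],[0,0,0,0,0,0,1],[0,0,0,0,0,0,1],[0,0,0,0,0,0,1],[0,0,0,0,0,0,1]],
])

```text
clock: 21.58
eef_pos: [0.4967, 0.329, 0.1016]
orientation: [-3.142, 0.0, 1.699]
force: [0.2, 1.7, -0.9]
gripper_width: 0.0139
finger_force: 25.0
```

Call:
move_arm([
  [[0,0,0,0,0,-12,1],[0,0,0,0,0,-12,1],[0,0,0,15,-14,-12,1],[0,0,0,30,-27,-12,1],[0,0,0,30,-27,-12,1],[0,0,0,30,-27,-6,1],[0,0,0,30,-27,-1,1],[0,0,0,30,-27,-1,1]],
])

```text
clock: 22.58
eef_pos: [0.4662, 0.3549, 0.1021]
orientation: [-3.141, 0.0, 1.698]
force: [0.2, 0.5, -2.7]
gripper_width: 0.0142
finger_force: 25.0
```

Call:
move_arm([
  [[0,0,0,0,0,1,1],[0,0,0,0,0,1,1]],
])

```text
clock: 22.82
eef_pos: [0.4662, 0.3552, 0.1016]
orientation: [-3.142, -0.0, 1.699]
force: [-0.2, -0.3, -2.3]
gripper_width: 0.0139
finger_force: 25.0
```

Call:
move_arm([
  [[0,0,0,0,0,1,1],[0,0,0,0,0,1,1],[0,0,0,0,0,1,0],[0,0,0,0,0,1,0],[0,0,0,0,0,1,0],[0,0,0,0,0,1,0],[0,0,0,0,0,-60,0],[0,0,0,0,0,-120,0]],
])

```text
clock: 23.82
eef_pos: [0.4658, 0.3551, 0.2229]
orientation: [-3.14, 0.001, 1.699]
force: [0.3, 0.3, 0.5]
gripper_width: 0.0694
finger_force: 0.0
```

```bash
python3 -c "
from h import *
plan((.53,0,.25,1.50),(.4294,-.258,.25,1.3))"
```

```text
turn [-0.001  0.001  0.199] shift [-360.4   18.3  -27. ] rows>= 5.8
turn [-0.001  0.001  0.399] shift [-603.5 -114.4  -26.7] rows>= 9.8
at 23.825 [0.4658 0.3551 0.2229] [-3.1404e+00  5.0000e-04  1.6988e+00] [0.33 0.29 0.5 ] 0.06936860679234381
```

Call:
move_arm([
  [[0,0,0,-60,0,-30,1],[0,0,0.1,-180,10,-30,1],[0,0,0.2,-360,18,-30,1],[0,0,0.2,-360,18,-30,1],[0,0,0.2,-360,18,-30,1],[0,0,0.2,-360,18,-30,1],[0,0,0.4,-604,-114,-30,1],[0,0,0.4,-604,-114,-30,1]],
])

```text
clock: 24.82
eef_pos: [0.4842, -0.1178, 0.2515]
orientation: [3.142, 0.0, 1.296]
force: [0.9, -0.4, 1.7]
gripper_width: 0.0017
finger_force: 0.0
```

```bash
python3 -c "
from h import *
plan((.4294,-.258,.25,1.3),(.4294,-.258,.14,1.3))"; python3 pot.py
```

```text
turn [ 0.     0.    -0.004] shift [-149.8  -14.7    1.6] rows>= 2.4
turn [ 0.     0.    -0.004] shift [-149.8  -14.7  111.6] rows>= 3.0
at 24.825 [ 0.4842 -0.1178  0.2515] [3.1416 0.     1.296 ] [ 0.95 -0.39  1.73] 0.0016689269156571372
bar n 121 [0.4656 0.3543 0.1208]
```

Pot is back at the mat centre. Next the oiler.

Call:
move_arm([
  [[0,0,0,-150,-14,0,1],[0,0,0,-150,-14,0,1],[0,0,0,-150,-14,0,1],[0,0,0,-150,-14,60,1],[0,0,0,-150,-14,108,1],[0,0,0,-150,-14,108,1],[0,0,0,-150,-14,108,1]],
])

```text
clock: 25.75
eef_pos: [0.432, -0.2573, 0.1454]
orientation: [3.14, 0.001, 1.299]
force: [-0.3, -0.2, -0.7]
gripper_width: 0.0007
finger_force: 0.0
```

```bash
python3 -c "
from h import *
plan((.4294,-.258,.126,1.3),(.4294,-.258,.112,1.3))"
```

```text
turn [ 0.002  0.001 -0.001] shift [-1.4 -2.4 19.4] rows>= 0.3
turn [ 0.002  0.001 -0.001] shift [-1.4 -2.4 33.4] rows>= 0.5
at 25.75 [ 0.432  -0.2573  0.1454] [3.1397e+00 7.0000e-04 1.2990e+00] [-0.35 -0.19 -0.66] 0.0006683514804232809
```

Call:
move_arm([
  [[0,0,0,-1,-2,16,1],[0,0,0,-1,-2,22,1],[0,0,0,-1,-2,28,1],[0,0,0,-1,-2,32,1],[0,0,0,-1,-2,34,1],[0,0,0,-1,-2,34,1]],
])

```text
clock: 26.5
eef_pos: [0.4297, -0.2577, 0.1115]
orientation: [3.14, 0.001, 1.299]
force: [-4.0, 2.7, 20.0]
gripper_width: 0.0007
finger_force: 9.5
```

On the stop (20 N). Up, then the second press.

Call:
move_arm([
  [[0,0,0,0,0,0,1],[0,0,0,0,0,-10,1],[0,0,0,0,0,-20,1],[0,0,0,0,0,-22,1],[0,0,0,0,0,-22,1],[0,0,0,0,0,-22,1]],
])

```text
clock: 27.25
eef_pos: [0.4288, -0.2571, 0.1313]
orientation: [-3.141, -0.0, 1.299]
force: [0.4, -0.3, 0.3]
gripper_width: 0.0005
finger_force: 0.0
```

Call:
move_arm([
  [[0,0,0,0,0,8,1],[0,0,0,0,0,14,1],[0,0,0,0,0,19,1],[0,0,0,0,0,22,1],[0,0,0,0,0,22,1],[0,0,0,0,0,22,1]],
])

```text
clock: 28.0
eef_pos: [0.4293, -0.2575, 0.1113]
orientation: [3.141, 0.0, 1.299]
force: [-6.9, 4.6, 29.5]
gripper_width: 0.0005
finger_force: 14.7
```

Call:
move_arm([
  [[0,0,0,0,0,-10,1],[0,0,0,0,0,-22,1],[0,0,0,0,0,-60,1],[0,0,0,0,0,-110,0.4],[0,0,0,0,0,-110,0.4],[0,0,0,0,0,-110,0.4]],
])

```text
clock: 28.75
eef_pos: [0.4285, -0.2569, 0.2188]
orientation: [-3.14, -0.0, 1.299]
force: [-0.6, -0.4, -0.5]
gripper_width: 0.0258
finger_force: 0.0
```

```bash
python3 - <<'E'
from h import *
o,f=grab("wrist"); save(f,"w2.png"); C=cloud(f,o); Z=C[...,2]; print(o["eef_pos"].round(4))
for n,a,b,ctr,r in (("knob",.135,.16,(.498,-.19),.04),("oil",.115,.135,(.4294,-.258),.03),("wheel",.1,.114,(.519,-.2425),.09)):
    k=(Z>a)&(Z<b)&(np.hypot(C[...,0]-ctr[0],C[...,1]-ctr[1])<r); print(n,k.sum(),C[k].mean(0).round(4) if k.any() else 0, C[k].min(0).round(3),C[k].max(0).round(3))
plan((.498,-.190,.22,1.3),(.498,-.19,.115,1.3))
E
python3 pot.py
```

```text
[ 0.4285 -0.2569  0.2188]
knob 446 [ 0.5    -0.1936  0.1455] [ 0.492 -0.203  0.136] [ 0.51  -0.184  0.149]
oil 702 [ 0.4307 -0.2597  0.1225] [ 0.416 -0.275  0.119] [ 0.445 -0.245  0.125]
wheel 12988 [ 0.5222 -0.2441  0.103 ] [ 0.453 -0.313  0.1  ] [ 0.589 -0.177  0.114]
turn [-0.002 -0.001 -0.001] shift [83.1 49.1 -1.6] rows>= 1.5
turn [-0.002 -0.001 -0.001] shift [ 83.   49.3 103.4] rows>= 2.3
at 28.8 [ 0.4284 -0.2568  0.2184] [-3.1395e+00 -7.0000e-04  1.2988e+00] [0.65 0.02 0.72] 0.029885199089981215
bar n 121 [0.4656 0.3544 0.1206]
```

View pics/w2.png

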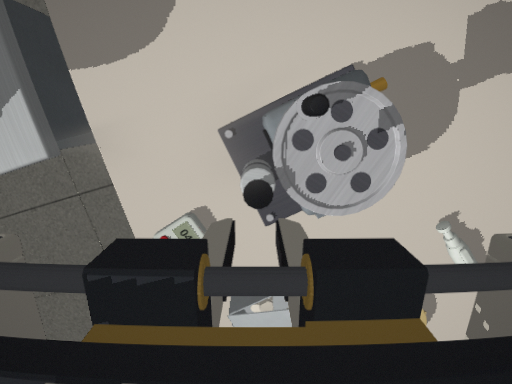

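The wrist view shows the oiler button up at (258,192), the knob at (315,103) and the wheel hub at (340,152). Wheel axis is at about (0.520,-0.244), and the knob at about (0.4995,-0.192).

```bash
python3 -c "
from h import *
plan((.4995,-.192,.22,.70),(.4995,-.192,.115,.7))"
```

```text
turn [-0.003 -0.     0.599] shift [81.6 51.1 -1.8] rows>= 3.2
turn [-0.003 -0.     0.599] shift [ 81.5  51.3 103.2] rows>= 3.2
at 28.85 [ 0.4284 -0.2568  0.2182] [-3.1392e+00 -9.0000e-04  1.2988e+00] [-0.35 -0.32  0.71] 0.03345743934719878
```

Call:
move_arm([
  [[0,0,0.2,82,51,0,0.4],[0,0,0.4,82,51,0,0.4],[0,0,0.6,82,51,0,0.4],[0,0,0.6,82,51,0,0.4],[0,0,0.6,82,51,40,0.4],[0,0,0.6,82,51,80,0.4],[0,0,0.6,82,51,100,0.4],[0,0,0.6,82,51,103,0.4]],
], force=30)

```text
clock: 29.85
eef_pos: [0.499, -0.1914, 0.1145]
orientation: [-3.138, 0.002, 0.699]
force: [-0.7, 0.8, 0.0]
gripper_width: 0.056
finger_force: 0.0
```

Call:
move_arm([
  [[0,0,0,0,0,0,1],[0,0,0,0,0,0,1],[0,0,0,0,0,0,1],[0,0,0,0,0,0,1],[0,0,0,0,0,0,1],[0,0,0,0,0,0,1]],
])

```text
clock: 30.6
eef_pos: [0.5009, -0.1927, 0.1171]
orientation: [3.139, -0.001, 0.699]
force: [3.5, -4.3, -1.2]
gripper_width: 0.0182
finger_force: 30.0
```

```bash
cat > wheel.py <<'E'
import sys
from h import *
ax=np.array([.520,-.244]); o=readout.get_obs(); R0=R.from_euler('xyz',o["orientation"])
p=o["eef_pos"][:2]-ax; a=np.arctan2(p[1],p[0]); r=.055
t=np.array([np.sin(a),-np.cos(a)]); F=o["force"][:2]
print("knob angle rel pump",round(a-.16,3),"r",np.hypot(*p).round(4),"z",o["eef_pos"][2].round(4),"resist",-(F@t).round(2),"radial",(F@p/np.hypot(*p)).round(2),"w",o["gripper_width"],o["clock"])
for d in np.arange(1,9)*float(sys.argv[1]):
    q=ax+r*np.array([np.cos(a-d),np.sin(a-d)])
    s=R0.inv().apply(np.r_[q-o["eef_pos"][:2],0])*1000; print(round(d,2),s.round(1)[:2])
E
python3 wheel.py 0.06
```

```text
knob angle rel pump 1.766 r 0.0548 z 0.1171 resist -1.82 radial -5.26 w 0.018191606805586444 30.6
0.06 [3.2 1. ]
0.12 [6.1 2.4]
0.18 [9.1 3.9]
0.24 [11.9  5.7]
0.3 [14.6  7.6]
0.36 [17.1  9.6]
0.42 [19.6 11.8]
0.48 [21.9 14.2]
```

Call:
move_arm([
  [[0,0,0,3.2,1,0,1],[0,0,0,6.1,2.4,0,1],[0,0,0,9.1,3.9,0,1],[0,0,0,11.9,5.7,0,1],[0,0,0,14.6,7.6,0,1],[0,0,0,17.1,9.6,0,1],[0,0,0,19.6,11.8,0,1],[0,0,0,21.9,14.2,0,1]],
])

```text
clock: 31.6
eef_pos: [0.5254, -0.1889, 0.117]
orientation: [-3.14, 0.001, 0.699]
force: [-5.5, -2.1, 7.3]
gripper_width: 0.0183
finger_force: 30.0
```

```bash
python3 wheel.py 0.05
```

```text
knob angle rel pump 1.314 r 0.0554 z 0.117 resist 5.3 radial -2.6 w 0.018328722651288258 31.6
0.05 [1.6 2.3]
0.1 [3.4 4.4]
0.15 [5.1 6.6]
0.2 [6.6 8.8]
0.25 [ 8.  11.2]
0.3 [ 9.4 13.6]
0.35 [10.6 16.1]
0.4 [11.6 18.6]
```

Call:
move_arm([
  [[0,0,0,1.6,2.3,0,1],[0,0,0,3.4,4.4,0,1],[0,0,0,5.1,6.6,0,1],[0,0,0,6.6,8.8,0,1]],
])

```text
clock: 32.1
eef_pos: [0.5362, -0.1909, 0.117]
orientation: [-3.14, 0.001, 0.699]
force: [-3.5, 2.8, 7.3]
gripper_width: 0.0187
finger_force: 30.0
```

```bash
python3 wheel.py 0.05
```

```text
knob angle rel pump 1.115 r 0.0556 z 0.117 resist 4.19 radial 1.65 w 0.018702766223811347 32.1
0.05 [1.  2.6]
0.1 [2.3 5.1]
0.15 [3.5 7.5]
0.2 [ 4.6 10.1]
0.25 [ 5.5 12.6]
0.3 [ 6.3 15.3]
0.35 [ 7.  17.9]
0.4 [ 7.6 20.6]
```

Call:
move_arm([
  [[0,0,0,1.2,2.6,0,1],[0,0,0,2.5,5.1,0,1],[0,0,0,3.6,7.5,0,1],[0,0,0,4.7,10.1,0,1]],
])

```text
clock: 32.6
eef_pos: [0.5465, -0.195, 0.117]
orientation: [-3.14, -0.0, 0.699]
force: [-2.2, 5.8, 6.7]
gripper_width: 0.018
finger_force: 30.0
```

```bash
python3 wheel.py 0.05
```

```text
knob angle rel pump 0.915 r 0.0557 z 0.117 resist 4.7 radial 4.09 w 0.0180240228463359 32.6
0.05 [0.3 2.8]
0.1 [1.1 5.5]
0.15 [1.8 8.1]
0.2 [ 2.3 10.8]
0.25 [ 2.7 13.5]
0.3 [ 3.  16.3]
0.35 [ 3.2 19. ]
0.4 [ 3.2 21.8]
```

Call:
move_arm([
  [[0,0,0,0.5,2.8,0,1],[0,0,0,1.2,5.5,0,1],[0,0,0,1.8,8.1,0,1],[0,0,0,2.3,10.8,0,1]],
])

```text
clock: 33.1
eef_pos: [0.5557, -0.2011, 0.1171]
orientation: [-3.139, -0.002, 0.699]
force: [-0.3, 10.9, 6.6]
gripper_width: 0.0182
finger_force: 30.0
```

```bash
python3 wheel.py 0.05
```

```text
knob angle rel pump 0.717 r 0.0558 z 0.1171 resist 7.21 radial 8.2 w 0.01817533951170655 33.1
0.05 [-0.4  2.9]
0.1 [-0.1  5.6]
0.15 [0.  8.3]
0.2 [ 0.1 11.1]
0.25 [-0.1 13.8]
0.3 [-0.3 16.6]
0.35 [-0.7 19.3]
0.4 [-1.3 22. ]
```

Call:
move_arm([
  [[0,0,0,0.5,2.8,0,1],[0,0,0,1.0,5.6,0,1],[0,0,0,1.1,8.3,0,1],[0,0,0,1.1,11.1,0,1]],
])

```text
clock: 33.6
eef_pos: [0.5636, -0.2089, 0.1171]
orientation: [-3.139, -0.002, 0.699]
force: [-0.2, 10.8, 6.9]
gripper_width: 0.018
finger_force: 30.0
```

```bash
python3 wheel.py 0.05
```

```text
knob angle rel pump 0.518 r 0.056 z 0.1171 resist 8.53 radial 6.56 w 0.018028281874698262 33.6
0.05 [-1.1  2.7]
0.1 [-1.4  5.5]
0.15 [-1.8  8.2]
0.2 [-2.3 10.9]
0.25 [-3.  13.5]
0.3 [-3.8 16.2]
0.35 [-4.7 18.8]
0.4 [-5.8 21.3]
```

Call:
move_arm([
  [[0,0,0,0.2,2.7,0,1],[0,0,0,0,5.5,0,1],[0,0,0,-0.4,8.2,0,1],[0,0,0,-0.9,10.9,0,1]],
])

```text
clock: 34.1
eef_pos: [0.5697, -0.2178, 0.117]
orientation: [-3.139, -0.001, 0.699]
force: [-1.8, 10.2, 7.4]
gripper_width: 0.0182
finger_force: 30.0
```

```bash
python3 wheel.py 0.05
```

```text
knob angle rel pump 0.325 r 0.0562 z 0.117 resist 9.86 radial 3.21 w 0.018186377777643595 34.1
0.05 [-1.8  2.4]
0.1 [-2.6  5.1]
0.15 [-3.5  7.7]
0.2 [-4.5 10.2]
0.25 [-5.7 12.7]
0.3 [-7.  15.1]
0.35 [-8.4 17.5]
0.4 [-9.9 19.8]
```

Call:
move_arm([
  [[0,0,0,-0.6,2.6,0,1],[0,0,0,-1.4,5.3,0,1],[0,0,0,-2.3,7.9,0,1],[0,0,0,-3.3,10.4,0,1]],
])

```text
clock: 34.6
eef_pos: [0.574, -0.228, 0.117]
orientation: [-3.139, -0.001, 0.699]
force: [-0.5, 9.7, 7.0]
gripper_width: 0.0182
finger_force: 30.0
```

```bash
python3 wheel.py 0.05
```

```text
knob angle rel pump 0.129 r 0.0563 z 0.117 resist 9.41 radial 2.28 w 0.018199077675272367 34.6
0.05 [-2.3  2. ]
0.1 [-3.6  4.4]
0.15 [-5.   6.8]
0.2 [-6.6  9.1]
0.25 [-8.2 11.3]
0.3 [-9.9 13.4]
0.35 [-11.8  15.4]
0.4 [-13.7  17.4]
```

Call:
move_arm([
  [[0,0,0,-1.2,2.5,0,1],[0,0,0,-2.5,4.9,0,1],[0,0,0,-3.9,7.3,0,1],[0,0,0,-5.5,9.6,0,1]],
])

```text
clock: 35.1
eef_pos: [0.5761, -0.2391, 0.1171]
orientation: [-3.14, -0.001, 0.699]
force: [-0.3, 6.9, 5.6]
gripper_width: 0.0183
finger_force: 30.0
```

```bash
python3 wheel.py 0.05
```

```text
knob angle rel pump -0.074 r 0.0563 z 0.1171 resist 6.87 radial 0.25 w 0.01828508676721613 35.1
0.05 [-2.7  1.4]
0.1 [-4.5  3.6]
0.15 [-6.3  5.6]
0.2 [-8.3  7.5]
0.25 [-10.3   9.4]
0.3 [-12.4  11.1]
0.35 [-14.7  12.7]
0.4 [-17.   14.3]
```

Call:
move_arm([
  [[0,0,0,-1.7,2.1,0,1],[0,0,0,-3.5,4.3,0,1],[0,0,0,-5.3,6.3,0,1],[0,0,0,-7.3,8.2,0,1]],
])

```text
clock: 35.6
eef_pos: [0.5759, -0.2506, 0.1171]
orientation: [-3.141, -0.001, 0.699]
force: [0.6, 5.2, 3.8]
gripper_width: 0.0181
finger_force: 30.0
```

```bash
python3 wheel.py 0.05
```

```text
knob angle rel pump -0.277 r 0.0563 z 0.1171 resist 5.19 radial -0.01 w 0.01813017882164092 35.6
0.05 [-2.9  0.9]
0.1 [-5.1  2.6]
0.15 [-7.3  4.2]
0.2 [-9.6  5.7]
0.25 [-12.    7.1]
0.3 [-14.4   8.4]
0.35 [-16.9   9.5]
0.4 [-19.5  10.6]
```

Call:
move_arm([
  [[0,0,0,-2.0,1.8,0,1],[0,0,0,-4.2,3.5,0,1],[0,0,0,-6.4,5.1,0,1],[0,0,0,-8.7,6.6,0,1]],
])

```text
clock: 36.1
eef_pos: [0.5733, -0.262, 0.1171]
orientation: [-3.142, -0.0, 0.699]
force: [-0.3, 2.6, 5.8]
gripper_width: 0.0183
finger_force: 30.0
```

```bash
python3 wheel.py 0.05
```

```text
knob angle rel pump -0.486 r 0.0562 z 0.1171 resist 2.33 radial -1.15 w 0.01829111739486612 36.1
0.05 [-3.   0.3]
0.1 [-5.5  1.6]
0.15 [-8.   2.7]
0.2 [-10.6   3.7]
0.25 [-13.2   4.5]
0.3 [-15.8   5.3]
0.35 [-18.5   5.9]
0.4 [-21.2   6.4]
```

Call:
move_arm([
  [[0,0,0,-2.2,1.3,0,1],[0,0,0,-4.7,2.6,0,1],[0,0,0,-4.7,2.6,0,1],[0,0,0,-4.7,2.6,0,1],[0,0,0,-4.7,2.6,0,1],[0,0,0,-4.7,2.6,0,1]],
])

```text
clock: 36.85
eef_pos: [0.5711, -0.2674, 0.117]
orientation: [-3.142, 0.001, 0.699]
force: [-3.1, 1.2, 6.0]
gripper_width: 0.018
finger_force: 30.0
```

Call:
move_arm([
  [[0,0,0,0,0,0,0.4],[0,0,0,0,0,0,0.4],[0,0,0,0,0,0,0.4],[0,0,0,0,0,0,0.4],[0,0,0,0,0,-40,0.4],[0,0,0,0,0,-100,0.4],[0,0,0,0,0,-150,0.4],[0,0,0,0,0,-150,0.4]],
])

```text
clock: 37.85
eef_pos: [0.5727, -0.2678, 0.271]
orientation: [3.135, -0.003, 0.699]
force: [-0.1, -0.3, -0.9]
gripper_width: 0.0558
finger_force: 0.0
```

```bash
python3 pot.py
python3 - <<'E'
from h import *
o,f=grab("top"); C=cloud(f); Z=C[...,2]
k=((Z>.07)&(Z<.10)&(np.hypot(C[...,0]-.605,C[...,1]-.11)<.12)).astype(np.uint8)
n,l,s,c=cv2.connectedComponentsWithStats(k); print(s[1:,4],ray(f,c[1:],.086).round(3))
o,f=grab("wrist"); C=cloud(f,o); Z=C[...,2]
k=(Z>.135)&(Z<.16)&(abs(np.hypot(C[...,0]-.52,C[...,1]+.244)-.055)<.02)
m=C[k].mean(0); print("knob",k.sum(),m,"rel",np.arctan2(m[1]+.244,m[0]-.52)-.16)
save(f,"w3.png")
E
```

```text
bar n 121 [0.4656 0.3543 0.121 ]
[49 48] [[0.591 0.154 0.086]
 [0.591 0.074 0.086]]
knob 256 [ 0.57231484 -0.26693875  0.14538315] rel -0.5732285237417626
```

View pics/w3.png

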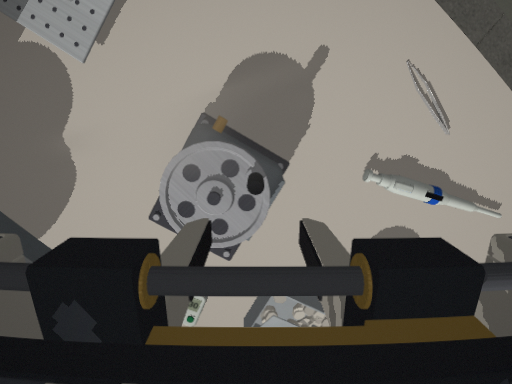

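The knob at (255,183) has stayed about 0.35 rad past dead centre. The pot and both vials are still in place and the gripper is clear, so I'm handing in.

```bash
python3 -c "
from workcell import job
print(job.hand_in())"
```

```text
the job is handed in; nothing more can be done
None
```

I handed the job in, and the hand-in returned no verdict: the pot is upright on the mat (re-placed once after it was knocked), both vials present are on the stand, the oiler got two full presses and came up after each, and the flywheel stopped about 0.35 rad past its hard spot by my estimate.

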